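# Finish packing the painter's field box

### The arm

A 7-joint arm with a two-finger parallel gripper is mounted at the origin on the work surface. World frame = base frame: x ahead of the robot, y to its left, z up, the work surface at z = 0. Lengths are in m, angles in rad, forces in N, time in s.
With the tool pointing down it reaches from about 0.4 to 0.85 m from the base axis. Payload 10.4 kg.
Tool frame: the origin (TCP) lies midway between the tips of the shut fingers; the grasp point (between the pads) lies 19 mm behind it (pinch_z is the distance from the TCP to the grasp point, in m); z points along the fingers, y is the line along which they close (so a half turn about z gives the same grasp; the last joint's range is limited). The gripper opens to 87 mm and grips with 3 to 60 N. Pads are 19 mm wide; open, the fingers measure 117 mm over their backs; the gripper's body (75 mm by 190 mm) begins 51 mm behind the grasp point.
Start: joints at [1.243, 0.332, -0.065, 1.46, 0.022, 1.35, -0.088], TCP at [0.188, -0.596, 0.223] pointing down, gripper open.
Joint ranges: [-2.6, 2.6], [-0.5, 2.12], [-1.47, 1.34], [0.16, 2.42], [-1.27, 4.41], [0.06, 2.06], [-2.6, 2.6]. Speed limits (rad/s): [2.22, 2.22, 2.79, 2.79, 3.14, 3.14, 3.14].

### API

Orientations are given as a rotation vector (axis times angle).
In Python, from rig import * gives the robot as it stands.
- The arm moves only by the shell command python3 -m inch 'ROWS' [OPENING] [FORCE]. ROWS is JSON, a list of rows, each a list of 2 entries, a list of its own where there are three numbers: the shift along the tool's x, y, z in units of 0.1 m (1.0 is 0.1 m), then the turn, a rotation vector about the tool's x, y, z in units of 1.5 rad (1.0 is 1.5 rad). In form: [[[tx, ty, tz], [ax, ay, az]], ...]. A call has 1 to 12 rows; each row is the pose to reach, as a shift and turn from the pose commanded when the call began, along the tool's axes at that moment; what a row does not reach only later rows make up. A row lasts 1/12 s, in which the tool goes at most 41.7 mm and 7.16 degrees, less where a joint would pass 70% of its speed; a pose out of reach is approached as far as the arm can. A call with a number of a shift or a turn outside -1 to 1 is refused whole. A call with a gripper value outside its range is refused whole. OPENING is the opening, from -1 (shut) to 1 (fully open), set as the call begins (- or left out, the last holds). The fingers move at their own pace and stop on an object; FORCE is the grip in N (left out, the last holds). Time passes only in rows, so rows that repeat a pose let the fingers close. It gives the time, the measured TCP pose, the force, the opening and the grip force at its end, in the units of the state.
- get_obs(): the state, without advancing time (a new reading comes with each control period).
- capture(name): name is "side" or "top"; returns the picture (420x560x3 uint8, blue, green, red); there is no depth.
- camera_params(name): a dict with "K" (3x3 intrinsics, pixels), "world_to_cam" (4x4, takes a point from world to camera coordinates). Camera axes: x right, y down, z forward; pixel columns grow to the right and rows downward; lengths in m; the calibration is good to about 2 mm. A picture is of the moment at which its call begins. camera_params takes no time and is no camera call.
- job_done(): hands the job in; it is judged then, once.
Trained networks look in the newest picture that a camera, given by its name, has taken for a name from the list of things; names that differ only in an ending like _2 or _b are one class to them, and where a whole thing is asked for, a point or a joint stands for the part that bears it (a point fixed in the world has none). Each returns a list of dicts, best first, with "score" (0 to 1); they miss things now and then, are a little off and sometimes report something else, mostly with a low value. They report only what shows in the picture. A call takes as long as a camera call.
- cut_out(camera, label): "pixels" (420x560 bool, what is visible of it) and "point" ([column, row] in pixels, amid what is visible of it).
The state is a dict: "clock": time; "q": joint angles; "dq": joint speeds; "joint_torque": joint torques, N m; "tcp_pos": TCP position; "eef_rot": TCP orientation; "force": force on the tool from outside, world axes, zero at the start; "wrist_torque": the same for the moment, N m; "width": finger opening in m; "finger_force": force on a finger pad.
Only numpy, scipy, OpenCV 4.12 (cv2) and the standard library are available. Lean on these libraries where they do the work, as an engineer would, in place of code of your own. Each camera call takes 0.05 s, during which the arm holds its last target. There are 200 camera calls.

### The job

Finish packing the painter's field box. Stand the small white panel upright on one of its short edges on the box floor, in the free gap between the packed jars and the far wall, flat along that wall; and set the loose paint jar upright on the box floor in the free end of the jar row, in front of the tin. Keep the jars upright all the time, and leave everything else where it is.

Things in the scene. Friction and masses are not known exactly. Their poses are not given: they have to be found in the camera images.
- panel: cradled wooden painting panel (white primed face, bare wood frame round the back), a solid-sided block 120 mm long, 65 mm wide and 20 mm thick, about 0.1 kg. It starts lying flat on the bench, white face up. Origin at the centre of the back face (its underside at the start); x along the 120 mm length, y along the 65 mm width, z out of the white face
- panel_centre (a point): the middle of the panel, 10 mm from both broad faces, with the panel's axes
- field_box: open plywood box, standing firm on the bench; outside 116 (x) by 208 (y) by 54 mm high, walls and floor 9 mm thick, so inside 98 by 190 mm, 45 mm deep. Origin at the centre of its underside, inner floor at z = 9 mm; x points from the near wall (robot's side) to the far wall, y along the length, z up. Near row: two packed jars at -y; far row: a tin at the +y end
- panel_gap (a point): point on the box's inner floor in the middle of the free gap for the panel, at (30, -27, 9) mm in the box's frame, with the box's axes. The gap lies behind the packed jars and is 39 mm deep in x (10 to 49) and 137 mm long in y (-95 to 42)
- jar_place (a point): point on the box's inner floor in the middle of the free end of the jar row, at (-17, 60, 9) mm in the box's frame, with the box's axes; the free place is 64 mm in x (near wall to tin) by 71 mm in y (middle jar to end wall)
- loose_jar: white plastic paint jar with a grey screw lid, a plain upright cylinder 56 mm across (body 54 mm, lid 56 mm over the top 18 mm) and 75 mm tall, about 0.2 kg; origin at the centre of its underside, z up; it starts standing on the bench outside the box
- packed_jar_end: the packed jar at the -y end of the box: white plastic paint jar with a grey screw lid, a plain upright cylinder 56 mm across (body 54 mm, lid 56 mm over the top 18 mm) and 75 mm tall, about 0.2 kg; origin at the centre of its underside, z up
- packed_jar_mid: the packed jar in the middle of the row: white plastic paint jar with a grey screw lid, a plain upright cylinder 56 mm across (body 54 mm, lid 56 mm over the top 18 mm) and 75 mm tall, about 0.2 kg; origin at the centre of its underside, z up
- oil_tin: rectangular metal tin, 30 mm (x) by 50 mm (y) by 50 mm tall (its cap 4 mm more), standing in the box's far corner at its +y end; origin at the centre of its underside, z up
- paint_tub: lidded white paint tub, 104 mm across, 100 mm tall; origin at the underside's centre; leave it alone
- masking_tape: roll of masking tape lying flat, 100 mm across, 24 mm high; origin at the underside's centre; leave it alone
- brush: paint brush lying on the bench, about 200 mm long, its length along its x; origin at the underside's centre; leave it alone
- scraper: wooden-handled paint scraper lying on the bench, about 200 mm long, its length along its x; origin at the underside's centre; leave it alone
- sanding_block: cork sanding block, 90 x 50 x 30 mm high; origin at the underside's centre; leave it alone

How it is judged:
By the outcome, as a careful person would: the job done as asked, in the order asked, and still so for the second after the job is handed in, with the robot touching nothing.
It also fails if it takes over 64 s, if anything falls off the work surface, if the arm or the gripper's body presses on something with over 40 N, if the wrist force passes 120 N, or if a joint passes its speed limit or range.

## Working session

There is one attempt and no reset: what is moved stays moved. The work goes in short steps, Python scripts to look and compute and a shell command to move; the robot and the scene stay as the last step left them, time stands still between calls to the robot, and variables do not carry over. Pictures are saved under pics/ and viewed, at most 13 in all, crops included, and the job is handed in when it is done.

```bash
ls; mkdir -p pics
python3 - <<'E'
from rig import *
import cv2,numpy as np
o=get_obs();print({k:np.round(v,3).tolist() for k,v in o.items()})
for c in("side","top"):
    cv2.imwrite(f"pics/{c}0.png",capture(c)); p=camera_params(c);print(c,np.round(p["K"],1).tolist(),np.round(p["world_to_cam"],3).tolist())
    for n in["panel","field_box","loose_jar","oil_tin","paint_tub","masking_tape"]:
        print(c,n,[(round(r["score"],2),np.round(r["point"]).tolist(),int(r["pixels"].sum())) for r in cut_out(c,n)])
E
```

```text
pics
{'clock': 0.0, 'q': [1.243, 0.333, -0.065, 1.461, 0.022, 1.35, -0.089], 'dq': [-0.0, -0.0, -0.0, 0.001, 0.0, -0.001, -0.001], 'joint_torque': [0.0, -62.325, 0.025, -38.99, -0.061, 0.04, 0.0], 'tcp_pos': [0.187, -0.596, 0.222], 'eef_rot': [-3.104, -0.477, 0.0], 'force': [1.088, 0.249, -0.823], 'wrist_torque': [0.006, -0.029, 0.032], 'finger_force': 0.0, 'width': 0.087}
side [[523.5, 0.0, 268.6], [0.0, 523.5, 207.7], [0.0, 0.0, 1.0]] [[0.956, -0.292, -0.0, -0.599], [-0.218, -0.713, -0.666, 0.13], [0.195, 0.637, -0.746, 1.079], [0.0, 0.0, 0.0, 1.0]]
side panel [(0.97, [251.0, 336.0], 2232)]
side field_box [(0.61, [268.0, 213.0], 3091)]
side loose_jar [(0.78, [209.0, 118.0], 704)]
side oil_tin [(0.58, [256.0, 178.0], 401)]
side paint_tub [(0.76, [354.0, 222.0], 2835)]
side masking_tape [(0.74, [264.0, 124.0], 710)]
top [[529.8, 0.0, 280.5], [0.0, 529.8, 216.4], [0.0, 0.0, 1.0]] [[-0.02, -1.0, 0.016, -0.017], [-0.986, 0.017, -0.167, 0.59], [0.166, -0.02, -0.986, 1.094], [0.0, 0.0, 0.0, 1.0]]
top panel [(0.71, [409.0, 260.0], 1657)]
top field_box [(0.93, [267.0, 215.0], 3490)]
top loose_jar [(0.94, [134.0, 234.0], 727)]
top oil_tin [(0.94, [242.0, 206.0], 457)]
top paint_tub [(0.83, [335.0, 133.0], 2221)]
top masking_tape [(0.6, [129.0, 157.0], 866)]
```

View pics/top0.png

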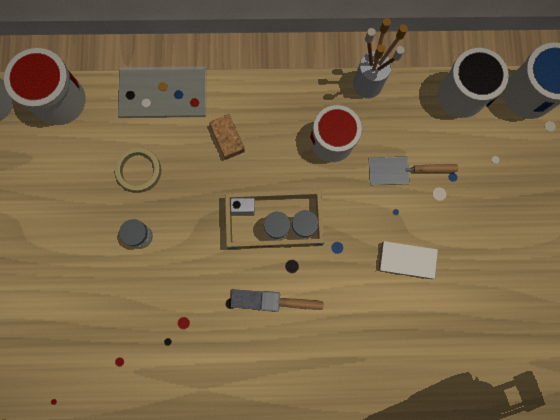

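View pics/side0.png

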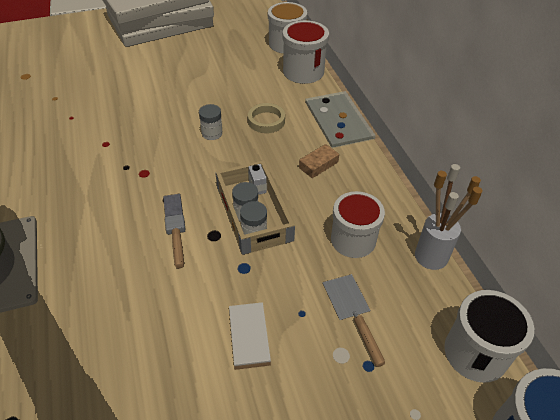

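The top view shows the box centred near (272,220) with its length along world y, tin at its left end (242,206) and jars at (277,225) and (305,224). The loose jar is at (134,234) and the panel at (409,260). The side view agrees. Next I'll fit known shapes to the masks in both views.

```bash
cat > h.py <<'E'
from rig import *
import cv2,numpy as np
from scipy.optimize import minimize
from scipy.spatial.transform import Rotation as Ro
CP={c:camera_params(c) for c in("side","top")}
def proj(c,P):
    M=CP[c]["world_to_cam"];X=np.c_[P,np.ones(len(P))]@np.array(M).T
    u=X[:,:3]@np.array(CP[c]["K"]).T
    return u[:,:2]/u[:,2:]
def block(a,b,h): return np.array([[x,y,z] for x in(-a/2,a/2) for y in(-b/2,b/2) for z in(0,h)])
def cyl(r,h,r2=None):
    t=np.linspace(0,2*np.pi,24)
    return np.array([[r*np.cos(s),r*np.sin(s),z] for s in t for z in(0,h)])
def hull(c,pts,x,y,z,yaw,up=4):
    P=pts@Ro.from_euler('z',yaw).as_matrix().T+[x,y,z]
    q=cv2.convexHull(((proj(c,P)+.5)*up).astype(np.float32)-.5)
    im=np.zeros((420*up,560*up),np.uint8);cv2.fillConvexPoly(im,np.round(q*16).astype(np.int32),1,shift=4)
    return cv2.resize(im.astype(np.float32),(560,420),interpolation=cv2.INTER_AREA)
def ground(c,px,z):
    M=np.array(CP[c]["world_to_cam"]);K=np.array(CP[c]["K"])
    d=M[:3,:3].T@np.linalg.inv(K)@[px[0],px[1],1];o=-M[:3,:3].T@M[:3,3]
    return o+d*(z-o[2])/d[2]
def masks(n,tries=2):
    r={}
    for c in CP:
        capture(c);k=cut_out(c,n)
        if k:r[c]=k[0]
    return r
def fit(pts,ms,x0,hullmask=False,yaw=True):
    T={}
    for c,m in ms.items():
        m=m.astype(np.uint8)
        if hullmask:
            n,l,s,_=cv2.connectedComponentsWithStats(m);m=(np.isin(l,[i for i in range(1,n) if s[i,4]>40])).astype(np.uint8)
            h=cv2.convexHull(cv2.findNonZero(m));m=cv2.fillConvexPoly(m*0,h,1)
        T[c]=m.astype(np.float32)
    def f(v):
        s=0
        for c in T:
            H=hull(c,pts,v[0],v[1],v[2],v[3] if yaw else 0);s+=1-np.minimum(H,T[c]).sum()/np.maximum(H,T[c]).sum()
        return s/len(T)
    x0=np.array(x0,float);S=np.vstack([x0]+[x0+d for d in np.diag([.02,.02,.015,.15])])
    r=minimize(f,x0,method="Nelder-Mead",options=dict(initial_simplex=S,xatol=2e-4,fatol=1e-4,maxiter=250))
    return r.x,r.fun
def go(pos,R,n=1):
    """shift/turn (inch units) from the measured pose to a target"""
    o=get_obs();R0=Ro.from_rotvec(o["eef_rot"])
    print("shift",np.round(R0.inv().apply(np.array(pos)-o["tcp_pos"])/.1,2),"turn",np.round((R0.inv()*R).as_rotvec()/1.5,3))
E
python3 - <<'E'
from h import *
for n,p,hm,yw,z,y0 in[("panel",block(.12,.065,.02),0,1,.01,1.5),("field_box",block(.116,.208,.054),1,1,.0,0.),("loose_jar",cyl(.0275,.075),0,0,0,0)]:
    ms=masks(n);t=ms["top"]["point"];g=ground("top",t,.03)
    for sel in(["side","top"],["top"],["side"]):
        x,e=fit(p,{c:ms[c]["pixels"] for c in sel},[g[0],g[1],z,y0],hm,yw)
        print(n,sel,np.round(x,4),round(e,3))
for n,h in(("oil_tin",.03),("packed_jar_mid",.04)):
    for c in CP: print(n,c,[(round(k["score"],2),np.round(ground(c,k["point"],h+.009),3)) for k in cut_out(c,n)])
E
```

```text
panel ['side', 'top'] [ 4.9360e-01 -3.0810e-01  8.0000e-04  1.4042e+00] 0.037
panel ['top'] [ 0.496  -0.3138 -0.0206  1.4052] 0.033
panel ['side'] [ 4.9350e-01 -3.0750e-01 -1.0000e-04  1.4042e+00] 0.025
field_box ['side', 'top'] [ 0.5861 -0.0143  0.0018  0.0252] 0.025
field_box ['top'] [ 0.5849 -0.0141  0.0095  0.0248] 0.015
field_box ['side'] [ 0.5832 -0.0249  0.0132  0.0225] 0.017
loose_jar ['side', 'top'] [0.5577 0.2839 0.0015 0.1217] 0.06
loose_jar ['top'] [5.587e-01 2.840e-01 5.000e-04 1.126e-01] 0.056
loose_jar ['side'] [ 0.5614  0.3097 -0.019   0.2027] 0.037
oil_tin side [(0.72, array([0.615, 0.054, 0.039]))]
oil_tin top [(0.77, array([0.622, 0.051, 0.039])), (0.54, array([0.592, 0.003, 0.039]))]
packed_jar_mid side [(0.84, array([0.57 , 0.007, 0.049]))]
packed_jar_mid top [(0.9, array([ 0.573, -0.021,  0.049]))]
```

All three stand at z≈0 as they should: panel (0.494,-0.308), yaw 1.40; box (0.586,-0.014), yaw 0.025; jar (0.558,0.284). Plan: grip the panel's long sides near its +y end with the tool tilted 25°, then swing it to 65° the other way so the panel ends upright.

```bash
cat >> h.py <<'E'
def rot(az,t):
    """tool x toward azimuth az when vertical; t>0: tool z leans toward that azimuth"""
    u=np.array([np.cos(az),np.sin(az),0]);k=np.array([0,0,1.])
    z=np.sin(t)*u-np.cos(t)*k;x=np.cos(t)*u+np.sin(t)*k
    return Ro.from_matrix(np.c_[x,np.cross(z,x),z])
U=np.array([np.cos(1.404),np.sin(1.404)])
PG=np.array([.4936,-.3081])+.040*U
RG=rot(1.404,-np.radians(25))
E
python3 - <<'E'
from h import *
go([*PG,.12],rot(1.404,0));go([*PG,.12],RG)
E
```

```text
shift [ 3.97 -2.19  1.03] turn [ 0.     0.    -0.733]
shift [ 3.97 -2.19  1.03] turn [-0.16  -0.261 -0.721]
```

```bash
python3 -m inch '[[[1,-0.55,0],[0,0,0]],[[1,-0.55,0],[0,0,0]],[[1,-0.55,0],[0,0,0]],[[1,-0.55,0],[0,0,0]]]' 1 20
python3 -m inch '[[[1,-0.55,0],[0,0,0]],[[1,-0.55,0],[0,0,0]],[[1,-0.55,0],[0,0,0]],[[1,-0.55,0],[0,0,0]]]'
python3 -m inch '[[[1,-0.55,0],[0,0,0]],[[1,-0.55,0],[0,0,0]],[[1,-0.55,0],[0,0,0]],[[1,-0.55,0],[0,0,0]]]'
python3 -m inch '[[[0.97,-0.55,0.4],[0,0,-0.733]],[[0.97,-0.55,0.4],[0,0,-0.733]],[[0.97,-0.55,0.4],[0,0,-0.733]],[[0.97,-0.55,0.4],[0,0,-0.733]],[[0.97,-0.55,0.4],[0,0,-0.733]],[[0.97,-0.55,0.4],[0,0,-0.733]],[[0.97,-0.55,0.4],[0,0,-0.733]],[[0.97,-0.55,0.4],[0,0,-0.733]],[[0.97,-0.55,0.4],[0,0,-0.733]],[[0.97,-0.55,0.4],[0,0,-0.733]]]'
python3 - <<'E'
from h import *
o=get_obs();print(np.round(o["q"],2),o["force"])
go([*PG,.12],RG)
E
```

```text
clock: 1.83
tcp_pos: [0.273, -0.5086, 0.2231]
eef_rot: [-3.102, -0.491, -0.005]
force: [-0.1, -0.1, 0.7]
width: 0.0869
finger_force: 0.0
clock: 2.17
tcp_pos: [0.3512, -0.4256, 0.223]
eef_rot: [-3.102, -0.491, -0.004]
force: [0.5, -0.4, 0.3]
width: 0.0868
finger_force: 0.0
clock: 2.5
tcp_pos: [0.4292, -0.3428, 0.2229]
eef_rot: [-3.102, -0.491, -0.004]
force: [0.0, 0.8, -0.1]
width: 0.0871
finger_force: 0.0
clock: 3.33
tcp_pos: [0.5, -0.2679, 0.1825]
eef_rot: [2.394, 2.034, -0.0]
force: [-0.2, 0.6, -0.4]
width: 0.0874
finger_force: 0.0
[ 0.82  0.27 -0.48  1.65  0.13  1.25  0.15] [-0.18815293  0.59606772 -0.41900676]
shift [-0.01  0.    0.63] turn [ 0.001 -0.291  0.003]
```

```bash
python3 -m inch '[[[0,0,0.5],[0,-0.291,0]],[[0,0,0.5],[0,-0.291,0]],[[0,0,0.5],[0,-0.291,0]],[[0,0,0.8],[0,-0.291,0]],[[0,0,1],[0,-0.291,0]],[[0,0,1],[0,-0.291,0]],[[0,0,1],[0,-0.291,0]]]'
python3 - <<'E'
from h import *
o=get_obs();print(np.round(o["q"],2))
go([*PG,.009],RG)
ms=masks("panel");x,e=fit(block(.12,.065,.02),{c:m["pixels"] for c,m in ms.items()},[.4936,-.3081,0,1.404]);print(x,e)
cv2.imwrite("pics/s1.png",capture("side")[180:420,100:460].repeat(2,0).repeat(2,1))
E
```

```text
clock: 3.92
tcp_pos: [0.4996, -0.2675, 0.0822]
eef_rot: [2.157, 1.82, -0.479]
force: [0.9, -0.2, 0.3]
width: 0.0871
finger_force: 0.0
[ 0.52  0.35 -0.44  1.86  0.66  1.1  -0.41]
shift [0.3  0.01 0.67] turn [-0.001 -0.    -0.001]
[ 4.93313624e-01 -3.08130925e-01  7.83775621e-04  1.40439226e+00] 0.23502478003501892
```

View pics/s1.png

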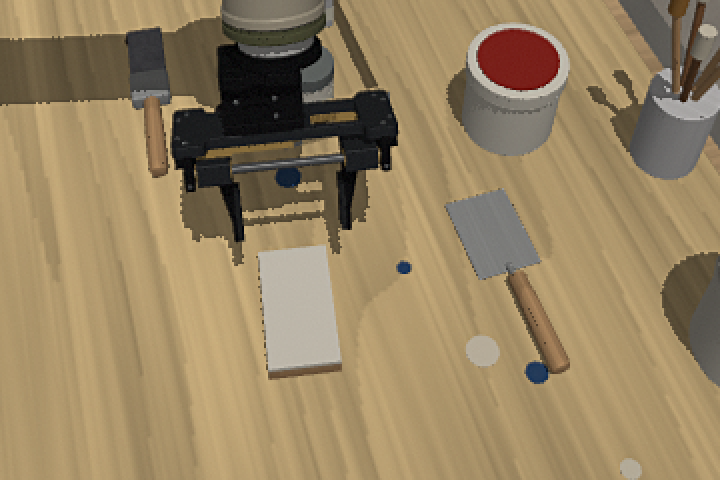

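The crop shows the tilted gripper with its fingers at (240,235) and (347,225), centred over the panel edges at 258 to 327. I'll go down and grip.

```bash
python3 -m inch '[[[0.15,0,0.33],[0,0,0]],[[0.3,0.01,0.55],[0,0,0]],[[0.3,0.01,0.67],[0,0,0]],[[0.3,0.01,0.67],[0,0,0]],[[0.3,0.01,0.67],[0,0,0]]]'
python3 -m inch '[[[0,0,0],[0,0,0]],[[0,0,0],[0,0,0]],[[0,0,0],[0,0,0]],[[0,0,0],[0,0,0]],[[0,0,0],[0,0,0]],[[0,0,0],[0,0,0]],[[0,0,0],[0,0,0]],[[0,0,0],[0,0,0]]]' -1 35
python3 - <<'E'
from h import *
o=get_obs();print(np.round(o["q"],2),o["force"],o["width"]);print(Ro.from_rotvec(o["eef_rot"]).as_matrix().round(3))
E
```

```text
clock: 4.58
tcp_pos: [0.5011, -0.2695, 0.01]
eef_rot: [2.154, 1.82, -0.478]
force: [-1.5, 0.1, 0.1]
width: 0.0867
finger_force: 0.0
clock: 5.25
tcp_pos: [0.5015, -0.2686, 0.0099]
eef_rot: [2.153, 1.821, -0.477]
force: [-1.1, 0.4, 5.8]
width: 0.0643
finger_force: 35.0
[ 0.5   0.46 -0.41  1.89  0.76  1.   -0.53] [-1.11593919  0.39068641  5.77458163] 0.06431559256097531
[[ 0.15   0.986 -0.069]
 [ 0.893 -0.166 -0.418]
 [-0.423  0.001 -0.906]]
```

```bash
python3 -m inch '[[[-0.13,0,-0.27],[0,0,0]],[[-0.3,0,-0.6],[0,0,0]],[[-0.42,0,-0.9],[0,0,0]],[[-0.42,0,-0.9],[0,0,0]]]'
python3 -m inch '[[[-0.2,0,-0.4],[0,0,0]],[[-0.42,0,-0.9],[0,0,0]],[[-0.42,0,-0.9],[0,0,0]],[[-0.42,0,-0.9],[0,0,0]]]'
python3 - <<'E'
from h import *
o=get_obs();print(np.round(o["q"],2),o["force"],o["width"])
B=np.array([.5861,-.0143]);by=.025
Rb=Ro.from_euler('z',by)
RP=rot(by,np.radians(65))
T=(np.array([*B,0])+Rb.apply([.038,-.030,.109]))
print(T)
go([T[0]-.05,-.15,.26],rot(by,0));go([*T[:2],.26],RP)
E
```

```text
clock: 5.58
tcp_pos: [0.5044, -0.2689, 0.115]
eef_rot: [2.15, 1.816, -0.47]
force: [1.5, 0.5, -0.8]
width: 0.0648
finger_force: 34.9
clock: 5.92
tcp_pos: [0.5032, -0.2687, 0.2125]
eef_rot: [2.151, 1.817, -0.471]
force: [0.2, -0.1, -0.8]
width: 0.0647
finger_force: 34.9
[ 0.56  0.21 -0.47  1.73  0.55  1.3  -0.24] [ 0.15534242 -0.05979518 -0.76755613] 0.06468937024828338
[ 0.62483805 -0.04334072  0.109     ]
shift [ 0.97  0.51 -0.97] turn [0.205 0.24  0.903]
shift [ 2.    0.83 -1.45] turn [-0.339  0.86   0.947]
```

```bash
python3 -m inch '[[[0,0,-0.4],[0.2,0.24,0.9]],[[0.1,0.1,-0.8],[0.2,0.24,0.9]],[[0.3,0.2,-0.97],[0.2,0.24,0.9]],[[0.5,0.3,-0.97],[0.2,0.24,0.9]],[[0.7,0.4,-0.97],[0.2,0.24,0.9]],[[0.97,0.5,-0.97],[0.2,0.24,0.9]],[[0.97,0.5,-0.97],[0.2,0.24,0.9]],[[0.97,0.5,-0.97],[0.2,0.24,0.9]],[[0.97,0.5,-0.97],[0.2,0.24,0.9]],[[0.97,0.5,-0.97],[0.2,0.24,0.9]],[[0.97,0.5,-0.97],[0.2,0.24,0.9]],[[0.97,0.5,-0.97],[0.2,0.24,0.9]]]'
python3 - <<'E'
from h import *
o=get_obs();print(np.round(o["q"],2),o["force"],o["width"])
go([.575,-.0433,.26],rot(.025,np.radians(65)))
E
```

```text
clock: 6.92
tcp_pos: [0.5711, -0.1508, 0.2532]
eef_rot: [3.14, 0.033, -0.007]
force: [-0.7, -0.8, -0.4]
width: 0.0643
finger_force: 34.9
[ 0.5   0.27 -0.39  1.49  0.11  1.4  -1.45] [-0.65295455 -0.81618343 -0.43088785] 0.06425844447940675
shift [ 0.06 -1.07 -0.07] turn [ 0.002  0.759 -0.002]
```

```bash
python3 -m inch '[[[0,0,-0.1],[0,0.759,0]],[[0,0,-0.1],[0,0.759,0]],[[0,0,-0.1],[0,0.759,0]],[[0,0,-0.1],[0,0.759,0]],[[0.06,-0.3,-0.1],[0,0.759,0]],[[0.06,-0.5,-0.1],[0,0.759,0]],[[0.06,-0.7,-0.1],[0,0.759,0]],[[0.06,-0.9,-0.1],[0,0.759,0]],[[0.06,-1,-0.1],[0,0.759,0]],[[0.06,-1,-0.1],[0,0.759,0]],[[0.06,-1,-0.1],[0,0.759,0]]]'
python3 - <<'E'
from h import *
o=get_obs();print(np.round(o["q"],2),o["force"],o["width"])
go([.6248,-.0433,.24],rot(.025,np.radians(65)))
E
```

```text
clock: 7.83
tcp_pos: [0.5815, -0.0525, 0.2911]
eef_rot: [-2.671, -0.055, -1.62]
force: [24.3, -40.7, 12.6]
width: 0.0646
finger_force: 34.8
[-0.02 -0.38  0.08  2.42 -1.27  0.06 -0.23] [ 24.28264098 -40.66968423  12.56620088] 0.06455953927419274
shift [-0.25 -0.08  0.62] turn [-0.007  0.03   0.006]
```

Run:
```python
from h import *
cv2.imwrite("pics/s2.png",capture("side"))
o=get_obs();print(np.round(o["q"],3),o["force"],o["wrist_torque"],np.round(o["dq"],2),o["tcp_pos"])
```

```text
[-0.038 -0.386  0.086  2.415 -1.26   0.069 -0.223] [0.02127527 0.77644086 1.67648229] [-0.0307059   1.02550572  0.11707626] [ 0.17  0.04 -0.17 -0.   -0.01 -0.   -0.33] [ 0.58230806 -0.04798956  0.29380096]
```

View pics/s2.png

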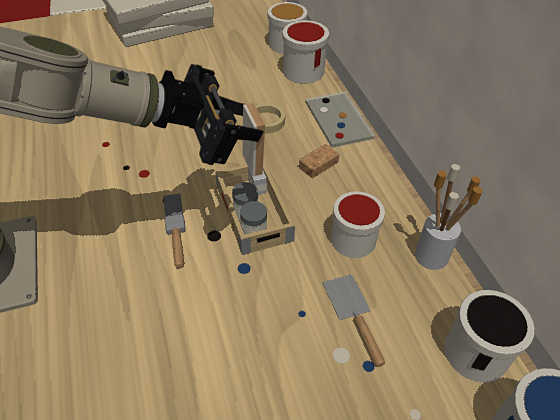

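The picture shows the panel held upright above the box, around (255,140), with nothing touched. The force reading was only a transient at the joint limits, so I'll move forward and down, which takes the arm off them.

```bash
python3 -m inch '[[[-0.05,0,0.1],[0,0,0]],[[-0.1,0,0.2],[0,0,0]],[[-0.15,0,0.3],[0,0,0]],[[-0.2,0,0.4],[0,0,0]],[[-0.2,0,0.5],[0,0,0]],[[-0.2,0,0.5],[0,0,0]]]'
python3 - <<'E'
from h import *
o=get_obs();print(np.round(o["q"],3),o["force"],np.round(o["dq"],2))
go([.6248,-.0433,.24],rot(.025,np.radians(65)))
E
```

```text
clock: 8.38
tcp_pos: [0.5845, -0.06, 0.2678]
eef_rot: [-2.687, -0.051, -1.564]
force: [0.1, -0.5, -0.8]
width: 0.0648
finger_force: 34.9
[-0.142 -0.349  0.216  2.417 -1.268  0.065 -0.197] [ 0.12911511 -0.46738521 -0.78670262] [ 0.02 -0.01 -0.03  0.   -0.    0.   -0.  ]
shift [-0.04 -0.15  0.49] turn [-0.015  0.053 -0.001]
```

The tool's 65° forward tilt is out of reach here: joints 4, 5 and 6 all sit at their limits. I'll lay the panel back down flat and re-grip with 50° tilt, so the final forward tilt is only 40°. First I swing back to vertical, away from the box.

```bash
python3 -m inch '[[[0.1,0,-0.2],[0,-0.1,0]],[[0.2,0.1,-0.3],[0,-0.7,0]],[[0.2,0.3,-0.3],[0,-0.7,0]],[[0.2,0.5,-0.3],[0,-0.7,0]],[[0.2,0.7,-0.3],[0,-0.7,0]],[[0.2,0.9,-0.3],[0,-0.7,0]],[[0.2,1,-0.3],[0,-0.7,0]],[[0.2,1,-0.3],[0,-0.7,0]],[[0.2,1,-0.3],[0,-0.7,0]],[[0.2,1,-0.3],[0,-0.7,0]],[[0.2,1,-0.3],[0,-0.7,0]]]'
python3 - <<'E'
from h import *
o=get_obs();print(np.round(o["q"],3),o["force"],np.round(o["dq"],2))
go([.52,-.25,.25],rot(.9,0));go([.50,-.29,.22],RG)
E
```

```text
clock: 9.3
tcp_pos: [0.5734, -0.1611, 0.3014]
eef_rot: [-3.119, -0.07, -0.223]
force: [0.2, 1.0, -0.6]
width: 0.0648
finger_force: 34.9
[ 0.582  0.161 -0.403  1.525  0.021  1.332 -1.341] [ 0.15559349  0.97139036 -0.64904398] [-0.5   1.09 -0.15 -1.34  0.98  1.76 -0.82]
shift [-0.64  0.87  0.42] turn [ 0.034 -0.092 -0.569]
shift [-0.9   1.26  0.68] turn [-0.14  -0.329 -0.906]
```

```bash
python3 -m inch '[[[-0.2,0.3,0],[-0.14,-0.33,-0.906]],[[-0.4,0.5,0],[-0.14,-0.33,-0.906]],[[-0.6,0.7,0],[-0.14,-0.33,-0.906]],[[-0.8,0.9,0.1],[-0.14,-0.33,-0.906]],[[-0.9,1,0.2],[-0.14,-0.33,-0.906]],[[-0.9,1,0.3],[-0.14,-0.33,-0.906]],[[-0.9,1,0.4],[-0.14,-0.33,-0.906]],[[-0.9,1,0.5],[-0.14,-0.33,-0.906]],[[-0.9,1,0.6],[-0.14,-0.33,-0.906]],[[-0.9,1,0.6],[-0.14,-0.33,-0.906]],[[-0.9,1,0.6],[-0.14,-0.33,-0.906]],[[-0.9,1,0.6],[-0.14,-0.33,-0.906]]]'
python3 - <<'E'
from h import *
o=get_obs();print(np.round(o["q"],3),o["force"],np.round(o["dq"],2))
go([.50,-.29,.12],RG);go([.50,-.29,.011],RG)
E
```

```text
clock: 10.3
tcp_pos: [0.4986, -0.2621, 0.2255]
eef_rot: [2.142, 1.832, -0.474]
force: [0.0, -0.3, 0.2]
width: 0.0648
finger_force: 34.9
[ 0.561  0.186 -0.478  1.723  0.539  1.322 -0.221] [ 0.02961832 -0.33605277  0.16665234] [-0.08 -0.08 -0.1   0.19  0.35 -0.09  0.59]
shift [0.2  0.06 1.07] turn [ 0.004 -0.     0.006]
shift [0.66 0.05 2.06] turn [ 0.004 -0.     0.006]
```

```bash
python3 -m inch '[[[0.1,0,0.3],[0,0,0]],[[0.2,0.05,0.65],[0,0,0]],[[0.25,0.05,1],[0,0,0]],[[0.25,0.05,1],[0,0,0]],[[0.25,0.05,1],[0,0,0]]]'
python3 -m inch '[[[0.15,0,0.35],[0,0,0]],[[0.3,0,0.7],[0,0,0]],[[0.39,0,0.95],[0,0,0]],[[0.39,0,0.98],[0,0,0]],[[0.39,0,0.98],[0,0,0]],[[0.39,0,0.98],[0,0,0]]]'
python3 - <<'E'
from h import *
o=get_obs();print(np.round(o["q"],3),o["force"])
go([.50,-.29,.010],RG)
E
```

```text
clock: 10.72
tcp_pos: [0.4993, -0.2831, 0.1245]
eef_rot: [2.151, 1.827, -0.475]
force: [-0.5, 0.0, 0.4]
width: 0.0644
finger_force: 34.9
clock: 11.22
tcp_pos: [0.5026, -0.2893, 0.0241]
eef_rot: [2.144, 1.824, -0.469]
force: [0.7, -0.1, -0.1]
width: 0.0645
finger_force: 34.9
[ 0.528  0.44  -0.408  1.88   0.747  0.996 -0.469] [ 0.74403836 -0.12371488 -0.11572195]
shift [ 0.05 -0.03  0.13] turn [0.007 0.    0.002]
```

```bash
python3 -m inch '[[[0.03,0,0.06],[0,0,0]],[[0.05,0,0.11],[0,0,0]],[[0.06,0,0.13],[0,0,0]],[[0.06,0,0.13],[0,0,0]]]'
python3 -m inch '[[[0,0,0],[0,0,0]],[[0,0,0],[0,0,0]],[[0,0,0],[0,0,0]],[[0,0,0],[0,0,0]],[[0,0,0],[0,0,0]]]' 1
python3 -m inch '[[[-0.02,0,-0.04],[0,-0.291,0]],[[-0.02,0,-0.04],[0,-0.291,0]],[[-0.02,0,-0.04],[0,-0.291,0]],[[-0.02,0,-0.04],[0,-0.291,0]],[[-0.02,0,-0.04],[0,-0.291,0]]]'
python3 - <<'E'
from h import *
o=get_obs();print(np.round(o["q"],3),o["force"])
ms=masks("panel");x,e=fit(block(.12,.065,.02),{c:m["pixels"] for c,m in ms.items()},[.495,-.33,0,1.404]);print(x,e)
for c in ms:
  x,e=fit(block(.12,.065,.02),{c:ms[c]["pixels"]},[.495,-.33,0,1.404]);print(c,x,e)
  cv2.imwrite(f"pics/{c}3.png",cv2.resize(capture(c)[150:400,180:480],None,fx=2,fy=2))
E
```

```text
clock: 11.55
tcp_pos: [0.5022, -0.2893, 0.0095]
eef_rot: [2.142, 1.824, -0.472]
force: [-4.6, 5.0, 17.9]
width: 0.0647
finger_force: 35.0
clock: 11.97
tcp_pos: [0.5009, -0.2891, 0.007]
eef_rot: [2.144, 1.827, -0.472]
force: [0.1, -0.0, 1.0]
width: 0.0846
finger_force: 0.0
clock: 12.38
tcp_pos: [0.501, -0.2858, 0.009]
eef_rot: [1.847, 1.585, -0.864]
force: [-0.1, 0.9, -0.2]
width: 0.0868
finger_force: 0.0
[ 0.2    0.615 -0.293  1.902  1.109  1.249 -0.934] [-0.08952594  0.94280356 -0.17321093]
[ 4.95497237e-01 -3.28759952e-01 -4.58799798e-04  1.40208852e+00] 0.051719337701797485
side [ 0.49597664 -0.32630216 -0.00504963  1.40002152] 0.02350032329559326
top [ 0.49945958 -0.34284908 -0.04559207  1.40116541] 0.034993886947631836
```

View pics/side3.png

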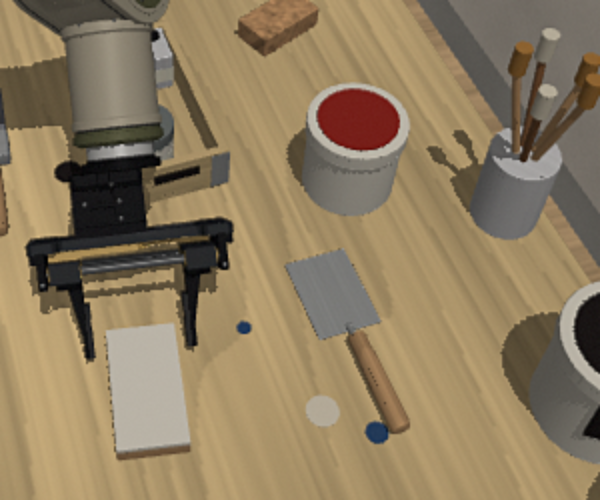

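The panel lies flat again at (0.495,-0.329), with the tool at 50° straddling its near end in the crop (fingers (88,350) and (190,340), panel edges 107 to 175). I'll move 7 mm further on and grip.

```bash
python3 -m inch '[[[-0.048,0,0.057],[0,0,0]],[[-0.048,0,0.057],[0,0,0]],[[-0.048,0,0.057],[0,0,0]]]'
python3 -m inch '[[[0,0,0],[0,0,0]],[[0,0,0],[0,0,0]],[[0,0,0],[0,0,0]],[[0,0,0],[0,0,0]],[[0,0,0],[0,0,0]],[[0,0,0],[0,0,0]],[[0,0,0],[0,0,0]],[[0,0,0],[0,0,0]]]' -1 35
python3 - <<'E'
from h import *
o=get_obs();R=Ro.from_rotvec(o["eef_rot"]);print(np.round(o["q"],3),R.as_matrix().round(3))
up=R.inv().apply([0,0,1]);print(up, np.degrees(np.arccos(-R.as_matrix()[2,2])))
E
```

```text
clock: 12.93
tcp_pos: [0.4992, -0.2978, 0.012]
eef_rot: [1.856, 1.576, -0.862]
force: [0.4, -0.4, -0.1]
width: 0.0872
finger_force: 0.0
clock: 13.6
tcp_pos: [0.4997, -0.2965, 0.0115]
eef_rot: [1.854, 1.578, -0.861]
force: [-0.7, -0.2, 0.0]
width: 0.0646
finger_force: 35.0
[ 0.215  0.608 -0.286  1.904  1.114  1.238 -0.925] [[ 0.104  0.988 -0.118]
 [ 0.634 -0.157 -0.757]
 [-0.766  0.004 -0.642]]
[-0.76645987  0.00408189 -0.64227923] 50.038013293385745
```

```bash
python3 -m inch '[[[-0.2,0,-0.17],[0,0,0]],[[-0.5,0,-0.4],[0,0,0]],[[-0.77,0,-0.64],[0,0,0]],[[-0.77,0,-0.64],[0,0,0]]]'
python3 -m inch '[[[-0.3,0,-0.25],[0,0,0]],[[-0.6,0,-0.5],[0,0,0]],[[-0.77,0,-0.64],[0,0,0]],[[-0.77,0,-0.64],[0,0,0]]]'
python3 - <<'E'
from h import *
o=get_obs();print(np.round(o["q"],2),o["force"],o["width"])
go([.54,-.20,.25],rot(.8,-np.radians(15)));go([.57,-.15,.25],rot(.025,0))
E
```

```text
clock: 13.93
tcp_pos: [0.502, -0.2972, 0.1182]
eef_rot: [1.854, 1.572, -0.854]
force: [1.2, -0.7, -0.7]
width: 0.0645
finger_force: 35.0
clock: 14.27
tcp_pos: [0.5006, -0.2975, 0.217]
eef_rot: [1.854, 1.572, -0.854]
force: [0.8, 0.1, -1.2]
width: 0.0646
finger_force: 35.0
[ 0.26  0.29 -0.33  1.82  0.95  1.42 -0.57] [ 0.81957627  0.11011777 -1.1787188 ] 0.06457250010521433
shift [ 0.41  0.24 -1.  ] turn [0.229 0.393 0.345]
shift [ 0.76  0.46 -1.41] turn [0.408 0.478 0.858]
```

```bash
python3 -m inch '[[[0.05,0.03,-0.3],[0.23,0.39,0.345]],[[0.15,0.08,-0.6],[0.23,0.39,0.345]],[[0.25,0.15,-0.8],[0.23,0.39,0.345]],[[0.41,0.24,-1],[0.23,0.39,0.345]],[[0.41,0.24,-1],[0.23,0.39,0.345]],[[0.41,0.24,-1],[0.23,0.39,0.345]],[[0.41,0.24,-1],[0.23,0.39,0.345]],[[0.41,0.24,-1],[0.23,0.39,0.345]]]'
python3 - <<'E'
from h import *
o=get_obs();print(np.round(o["q"],2),o["force"],o["width"])
go([.56,-.13,.25],rot(.025,np.radians(10)))
E
```

```text
clock: 14.93
tcp_pos: [0.5377, -0.2036, 0.2447]
eef_rot: [2.788, 1.161, -0.379]
force: [-1.4, -2.0, -1.4]
width: 0.0646
finger_force: 35.0
[ 0.4   0.34 -0.32  1.45  0.31  1.56 -0.73] [-1.36835072 -1.97894767 -1.36158585] 0.06464998780332179
shift [ 0.64 -0.36 -0.23] turn [0.02  0.282 0.513]
```

```bash
python3 -m inch '[[[0.1,-0.06,-0.05],[0.02,0.28,0.513]],[[0.2,-0.12,-0.1],[0.02,0.28,0.513]],[[0.3,-0.18,-0.15],[0.02,0.28,0.513]],[[0.45,-0.25,-0.2],[0.02,0.28,0.513]],[[0.64,-0.36,-0.23],[0.02,0.28,0.513]],[[0.64,-0.36,-0.23],[0.02,0.28,0.513]],[[0.64,-0.36,-0.23],[0.02,0.28,0.513]],[[0.64,-0.36,-0.23],[0.02,0.28,0.513]],[[0.64,-0.36,-0.23],[0.02,0.28,0.513]]]'
python3 - <<'E'
from h import *
o=get_obs();print(np.round(o["q"],2),o["force"],o["width"])
go([.60,-.06,.25],rot(.025,np.radians(40)))
E
```

```text
clock: 15.68
tcp_pos: [0.5589, -0.1252, 0.2492]
eef_rot: [3.129, 0.064, 0.262]
force: [0.3, 0.3, 0.0]
width: 0.0646
finger_force: 35.0
[ 0.44  0.1  -0.3   1.7   0.    1.18 -1.39] [0.26146452 0.33676686 0.02066227] 0.06464618677639412
shift [ 0.43 -0.63  0.06] turn [-0.001  0.354  0.011]
```

```bash
python3 -m inch '[[[0.1,-0.1,0],[0,0.08,0]],[[0.2,-0.2,0],[0,0.16,0]],[[0.3,-0.3,0],[0,0.24,0]],[[0.4,-0.45,0],[0,0.3,0]],[[0.43,-0.63,0.06],[0,0.354,0]],[[0.43,-0.63,0.06],[0,0.354,0]],[[0.43,-0.63,0.06],[0,0.354,0]]]'
python3 - <<'E'
from h import *
o=get_obs();print(np.round(o["q"],2),o["force"],o["width"])
B=np.array([.5861,-.0143,0]);Rb=Ro.from_euler('z',.025)
for z in(.22,.15,.104):go(B+Rb.apply([.034,-.032,z]),rot(.025,np.radians(40)))
cv2.imwrite("pics/side4.png",cv2.resize(capture("side")[60:310,130:430],None,fx=2,fy=2))
E
```

```text
clock: 16.27
tcp_pos: [0.6001, -0.0591, 0.2492]
eef_rot: [-2.943, -0.064, -1.068]
force: [0.4, -0.2, -0.0]
width: 0.0648
finger_force: 35.0
[ 0.43 -0.16 -0.33  2.11 -0.26  0.51 -1.26] [ 0.38807463 -0.19676489 -0.00740422] 0.06482766674204593
shift [-0.02 -0.13  0.36] turn [-0.005  0.001  0.011]
shift [-0.47 -0.13  0.9 ] turn [-0.005  0.001  0.011]
shift [-0.77 -0.13  1.25] turn [-0.005  0.001  0.011]
```

View pics/side4.png

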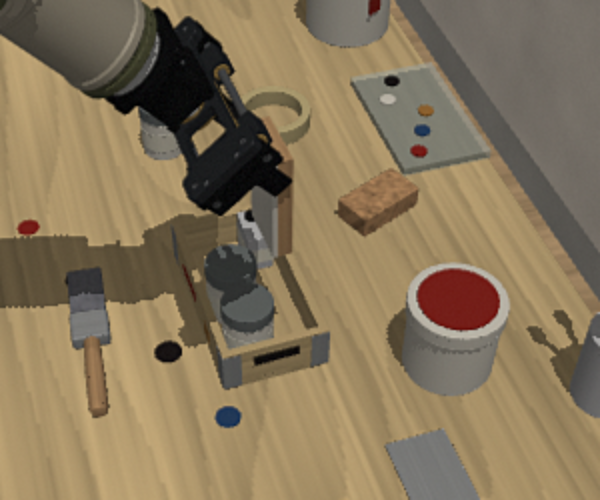

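The panel hangs upright over the box gap in the crop (about (278,200)), with the jars at (230,268) and (247,305) clear of it. I'll lower it above the gap and check its bottom edge.

```bash
python3 -m inch '[[[-0.02,-0.13,0.2],[0,0,0.011]],[[-0.02,-0.13,0.36],[0,0,0.011]],[[-0.25,-0.13,0.6],[0,0,0.011]],[[-0.4,-0.13,0.8],[0,0,0.011]],[[-0.4,-0.13,0.8],[0,0,0.011]],[[-0.4,-0.13,0.8],[0,0,0.011]]]'
python3 - <<'E'
from h import *
o=get_obs();print(np.round(o["q"],2),o["force"],o["width"])
B=np.array([.5861,-.0143,0]);Rb=Ro.from_euler('z',.025)
go(B+Rb.apply([.034,-.032,.104]),rot(.025,np.radians(40)))
R=Ro.from_rotvec(o["eef_rot"])
# predicted panel in hand: centre offset & corners, from the grasp pose
Rg=Ro.from_matrix([[.104,.988,-.118],[.634,-.157,-.757],[-.766,.004,-.642]])
Rpan=Ro.from_euler('z',1.402); c=np.array([.4950,-.3288,0])
rel=Rg.inv()*Rpan; off=Rg.inv().apply(c-[.4997,-.2965,.0115])
C=o["tcp_pos"]+R.apply(off);Rp=R*rel
print("normal",Rp.apply([0,0,1]),"long",Rp.apply([1,0,0]))
pts=np.array([[sx*.06,sy*.0325,z] for sx in(-1,1) for sy in(-1,1) for z in(0,.02)])
W=C+Rp.apply(pts);print("in box frame mm",np.round(Rb.inv().apply(W-B)*1000,1).tolist())
for c in CP:
    im=capture(c)
    for p in proj(c,W):cv2.circle(im,(int(p[0]*1),int(p[1])),1,(0,0,255),-1)
    bp=B+Rb.apply(np.array([[x,y,.054] for x in(-.049,.049) for y in(-.095,.095)]))
    for p in proj(c,bp):cv2.circle(im,(int(p[0]),int(p[1])),1,(0,255,0),-1)
    r,q=(90,200) if c=="side" else (140,200)
    cv2.imwrite(f"pics/{c}5.png",cv2.resize(im[r:r+150,q:q+150],None,fx=2.6,fy=4/1.5,interpolation=cv2.INTER_NEAREST))
a=cv2.imread("pics/side5.png");b=cv2.imread("pics/top5.png");cv2.imwrite("pics/both5.png",np.hstack([a,b]))
E
```

```text
clock: 16.82
tcp_pos: [0.622, -0.0476, 0.1636]
eef_rot: [-2.937, -0.031, -1.069]
force: [-0.8, -0.4, -1.3]
width: 0.0643
finger_force: 35.0
[ 0.43 -0.   -0.4   2.16 -0.15  0.28 -1.39] [-0.78803707 -0.42736702 -1.33147088] 0.0643019773794093
shift [-0.39 -0.02  0.45] turn [-0.004 -0.    -0.004]
normal [-9.99602985e-01 -2.81681467e-02 -6.54097518e-04] long [-9.88595741e-05 -1.97084370e-02  9.99805765e-01]
in box frame mm [[46.8, -65.6, 70.4], [26.8, -65.6, 70.4], [46.5, -0.6, 71.7], [26.5, -0.7, 71.7], [46.7, -67.9, 190.4], [26.7, -68.0, 190.4], [46.5, -3.0, 191.6], [26.5, -3.0, 191.6]]
```

View pics/both5.png

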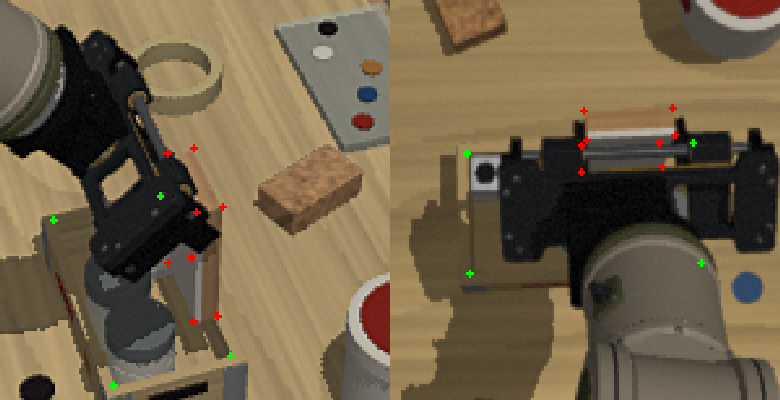

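The predicted corners (red) and box corners (green) sit on the real edges in both views. The panel's back is about 2.5 mm from the far wall, so I'll lower it.

```bash
python3 -m inch '[[[-0.06,0,0.05],[0,0,0]],[[-0.14,0,0.14],[0,0,0]],[[-0.22,0,0.24],[0,0,0]],[[-0.3,0,0.34],[0,0,0]],[[-0.36,0,0.41],[0,0,0]],[[-0.37,0,0.43],[0,0,0]],[[-0.37,0,0.43],[0,0,0]]]'
python3 - <<'E'
from h import *
o=get_obs();print(np.round(o["q"],2),o["force"],o["width"])
B=np.array([.5861,-.0143,0]);Rb=Ro.from_euler('z',.025)
go(B+Rb.apply([.033,-.032,.102]),rot(.025,np.radians(40)))
E
```

```text
clock: 17.5
tcp_pos: [0.6214, -0.0471, 0.1078]
eef_rot: [-2.936, -0.03, -1.074]
force: [-0.4, -0.1, -1.1]
width: 0.0642
finger_force: 35.0
[ 0.39  0.09 -0.38  2.22 -0.04  0.14 -1.49] [-0.40648809 -0.14681933 -1.07832776] 0.06418307201503966
shift [-0.05 -0.02  0.03] turn [-0.003 -0.002 -0.004]
```

Nearly down (bottom about 5 mm above the floor). I'll take the last bit in small steps.

```bash
python3 -m inch '[[[-0.02,0,0.022],[0,0,0]],[[-0.03,0,0.037],[0,0,0]],[[-0.03,0,0.037],[0,0,0]],[[-0.03,0,0.037],[0,0,0]]]'
python3 -m inch '[[[-0.006,0,0.008],[0,0,0]],[[-0.009,0,0.012],[0,0,0]],[[-0.009,0,0.012],[0,0,0]],[[-0.009,0,0.012],[0,0,0]]]'
```

```text
clock: 17.83
tcp_pos: [0.6215, -0.0471, 0.1032]
eef_rot: [-2.935, -0.03, -1.075]
force: [-0.2, 0.8, -1.6]
width: 0.0648
finger_force: 35.0
clock: 18.17
tcp_pos: [0.6226, -0.047, 0.103]
eef_rot: [-2.934, -0.03, -1.078]
force: [-2.6, 0.6, 7.5]
width: 0.0643
finger_force: 35.0
```

```bash
python3 -m inch '[[[0.01,0,0.006],[0,0,0]],[[0.02,0,0.014],[0,0,0]],[[0.02,0,0.014],[0,0,0]],[[0.02,0,0.014],[0,0,0]]]'
python3 -m inch '[[[0,0,0],[0,0,0]],[[0,0,0],[0,0,0]],[[0,0,0],[0,0,0]],[[0,0,0],[0,0,0]],[[0,0,0],[0,0,0]],[[0,0,0],[0,0,0]]]' 1
python3 - <<'E'
from h import *
o=get_obs();print(np.round(o["q"],2),o["force"],o["width"])
cv2.imwrite("pics/side6.png",cv2.resize(capture("side")[90:290,180:380],None,fx=2.5,fy=2.5,interpolation=cv2.INTER_NEAREST))
E
```

```text
clock: 18.5
tcp_pos: [0.6248, -0.0469, 0.103]
eef_rot: [-2.934, -0.03, -1.078]
force: [-3.4, 1.1, 7.2]
width: 0.0649
finger_force: 35.0
clock: 19.0
tcp_pos: [0.6238, -0.047, 0.1014]
eef_rot: [-2.936, -0.029, -1.073]
force: [0.4, -0.5, -0.2]
width: 0.0863
finger_force: 0.0
[ 0.37  0.11 -0.36  2.22 -0.01  0.12 -1.51] [ 0.36985979 -0.45715439 -0.17286371] 0.08626045874514143
```

View pics/side6.png

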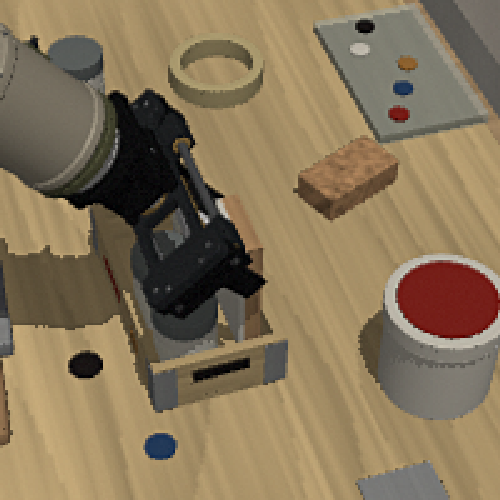

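The panel stands in the box against the far wall around (243,290), and the fingers are open. I'll back straight off along the tool axis.

```bash
python3 -m inch '[[[0,0,-0.2],[0,0,0]],[[0,0,-0.4],[0,0,0]],[[0,0,-0.7],[0,0,0]],[[0,0,-1],[0,0,0]],[[0,0,-1],[0,0,0]]]'
python3 - <<'E'
from h import *
o=get_obs();print(np.round(o["q"],2),o["force"],o["width"])
go([.55,.05,.25],rot(0.3,0))
go([.5577,.2839,.15],rot(0.3,0))
E
```

```text
clock: 19.47
tcp_pos: [0.559, -0.0498, 0.1828]
eef_rot: [-2.935, -0.029, -1.083]
force: [1.6, -0.4, -0.9]
width: 0.0867
finger_force: 0.0
[ 0.52 -0.19 -0.44  2.28 -0.41  0.35 -1.16] [ 1.55858376 -0.40440468 -0.92595783] 0.08668194305275917
shift [ 0.38 -1.   -0.55] turn [ 0.062 -0.469 -0.179]
shift [-0.18 -3.33  0.3 ] turn [ 0.062 -0.469 -0.179]
```

```bash
python3 -m inch '[[[0.3,-0.1,-0.3],[0.06,-0.46,-0.18]],[[0.38,-0.3,-0.55],[0.06,-0.46,-0.18]],[[0.38,-0.5,-0.55],[0.06,-0.46,-0.18]],[[0.38,-0.75,-0.55],[0.06,-0.46,-0.18]],[[0.38,-1,-0.55],[0.06,-0.46,-0.18]],[[0.38,-1,-0.55],[0.06,-0.46,-0.18]],[[0.38,-1,-0.55],[0.06,-0.46,-0.18]],[[0.38,-1,-0.55],[0.06,-0.46,-0.18]]]'
python3 - <<'E'
from h import *
o=get_obs();print(np.round(o["q"],2),o["force"],o["width"])
ms=masks("loose_jar")
x,e=fit(cyl(.0275,.075),{c:m["pixels"] for c,m in ms.items()},[.5577,.2839,0,0],False,False);print(x,e)
x[2]=0
for c in ms:
  if c=="top" or 1: print(c,fit(cyl(.0275,.075),{c:ms[c]["pixels"]},x,False,False))
go([.5577,.2839,.2],rot(1.222,0))
E
```

```text
clock: 20.13
tcp_pos: [0.5519, 0.0508, 0.2437]
eef_rot: [-3.103, -0.475, -0.006]
force: [0.4, 0.4, 0.3]
width: 0.0874
finger_force: 0.0
[ 0.44  0.23 -0.71  1.59  0.15  1.37 -1.55] [0.42534161 0.40022196 0.31567133] 0.08735447145327727
[5.58156486e-01 2.84008659e-01 5.02710082e-04 9.00137594e-02] 0.06770023703575134
side (array([ 0.56102826,  0.31137647, -0.02003968,  0.61709198]), np.float64(0.044382333755493164))
top (array([ 0.56283459,  0.29210511, -0.0313807 ,  0.29969531]), np.float64(0.040626585483551025))
shift [ 0.76 -2.21  0.45] turn [ 0.004 -0.005 -0.614]
```

```bash
python3 -m inch '[[[0.2,-0.3,0],[0,0,-0.614]],[[0.3,-0.6,0],[0,0,-0.614]],[[0.35,-0.9,0],[0,0,-0.614]],[[0.38,-1,0],[0,0,-0.614]],[[0.38,-1,0],[0,0,-0.614]],[[0.38,-1,0],[0,0,-0.614]],[[0.38,-1,0],[0,0,-0.614]],[[0.38,-1,0],[0,0,-0.614]],[[0.38,-1,0],[0,0,-0.614]]]'
python3 - <<'E'
from h import *
o=get_obs();print(np.round(o["q"],2),o["force"],o["width"])
pts=cyl(.0275,.075)
for c in CP:
    capture(c);m=cut_out(c,"loose_jar")[0]["pixels"].astype(np.float32)
    def f(v):
        H=hull(c,pts,v[0],v[1],0,0);return 1-np.minimum(H,m).sum()/np.maximum(H,m).sum()
    r=minimize(f,[.5577,.2839],method="Nelder-Mead",options=dict(initial_simplex=[[.55,.28],[.57,.28],[.55,.3]],xatol=2e-4,fatol=1e-4));print(c,r.x,r.fun)
go([.5577,.2839,.15],rot(1.222,0))
E
```

```text
clock: 21.08
tcp_pos: [0.5567, 0.1564, 0.2459]
eef_rot: [2.567, 1.802, 0.013]
force: [0.3, 0.1, 0.1]
width: 0.0867
finger_force: 0.0
[ 0.37  0.33 -0.89  1.53  0.26  1.4  -0.89] [0.32619428 0.07261025 0.13816894] 0.08671794465388885
side [0.55 0.28] 1.0Traceback (most recent call last):
  File "<stdin>", line 5, in <module>
IndexError: list index out of range
```

Run:
```python
from h import *
go([.558,.284,.14],rot(1.222,0))
```

```text
shift [ 1.2  -0.44  1.06] turn [ 0.005 -0.003 -0.001]
```

```bash
python3 -m inch '[[[0.3,-0.1,0],[0,0,0]],[[0.6,-0.22,0],[0,0,0]],[[0.9,-0.35,0.3],[0,0,0]],[[1,-0.44,0.6],[0,0,0]],[[1,-0.44,0.9],[0,0,0]],[[1,-0.44,0.9],[0,0,0]],[[1,-0.44,0.9],[0,0,0]]]'
python3 - <<'E'
from h import *
o=get_obs();print(np.round(o["q"],2))
go([.558,.284,.054],rot(1.222,0))
for c in CP:
    im=capture(c)
    P=np.array([[.558+.028*np.cos(t),.284+.028*np.sin(t),.075] for t in np.arange(0,6.28,.5)])
    for p in proj(c,P):cv2.circle(im,(int(p[0]),int(p[1])),0,(0,0,255),-1)
    q=proj(c,np.array([[.558,.284,.05]]))[0].astype(int)
    cv2.imwrite(f"pics/{c}7.png",cv2.resize(im[max(q[1]-60,0):max(q[1]-60,0)+120,q[0]-60:q[0]+60],(390,390),interpolation=cv2.INTER_NEAREST))
cv2.imwrite("pics/both7.png",np.hstack([cv2.imread("pics/side7.png"),cv2.imread("pics/top7.png")]))
E
```

```text
clock: 21.87
tcp_pos: [0.5501, 0.2653, 0.155]
eef_rot: [2.571, 1.8, 0.008]
force: [0.6, -0.3, 1.4]
width: 0.0871
finger_force: 0.0
[ 0.14  0.48 -0.87  1.56  0.38  1.28 -1.14]
shift [0.2  0.   1.01] turn [ 0.004 -0.001 -0.   ]
```

View pics/both7.png

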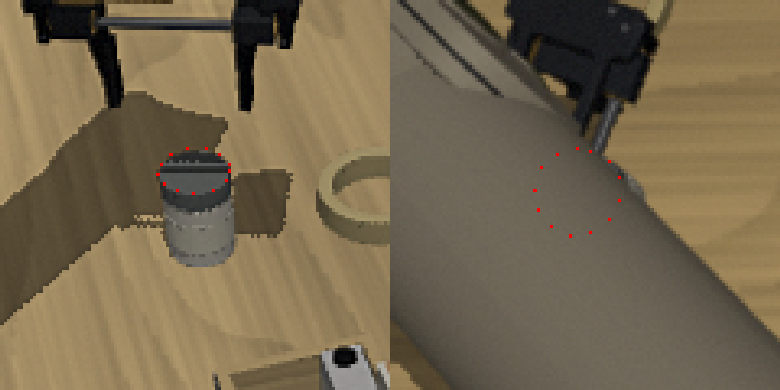

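The side view shows the predicted lid circle lying on the lid at (195,172). I'll go down over it and grip.

```bash
python3 -m inch '[[[0.1,0,0],[0,0,0]],[[0.2,0,0.05],[0,0,0]],[[0.2,0,0.3],[0,0,0]],[[0.2,0,0.6],[0,0,0]],[[0.2,0,0.85],[0,0,0]],[[0.2,0,1],[0,0,0]],[[0.2,0,1],[0,0,0]],[[0.2,0,1],[0,0,0]]]'
python3 - <<'E'
from h import *
o=get_obs();print(np.round(o["q"],2),o["force"])
go([.558,.284,.054],rot(1.222,0))
E
```

```text
clock: 22.63
tcp_pos: [0.5583, 0.2857, 0.0561]
eef_rot: [2.57, 1.802, 0.011]
force: [0.1, 0.6, 1.6]
width: 0.087
finger_force: 0.0
[ 0.06  0.61 -0.81  1.61  0.48  1.13 -1.22] [0.05454366 0.59992892 1.60527095]
shift [-0.02  0.    0.02] turn [ 0.004 -0.003  0.001]
```

```bash
python3 -m inch '[[[-0.02,0,0.02],[0.004,-0.003,0]],[[-0.02,0,0.02],[0.004,-0.003,0]],[[-0.02,0,0.02],[0.004,-0.003,0]],[[-0.02,0,0.02],[0.004,-0.003,0]],[[-0.02,0,0.02],[0.004,-0.003,0]],[[-0.02,0,0.02],[0.004,-0.003,0]],[[-0.02,0,0.02],[0.004,-0.003,0]],[[-0.02,0,0.02],[0.004,-0.003,0]],[[-0.02,0,0.02],[0.004,-0.003,0]],[[-0.02,0,0.02],[0.004,-0.003,0]],[[-0.02,0,0.02],[0.004,-0.003,0]],[[-0.02,0,0.02],[0.004,-0.003,0]]]' -1 30
python3 -m inch '[[[0,0,-0.15],[0,0,0]],[[0,0,-0.4],[0,0,0]],[[0,0,-0.7],[0,0,0]],[[0,0,-1],[0,0,0]],[[0,0,-1],[0,0,0]]]'
python3 -m inch '[[[0,0,-0.15],[0,0,0]],[[0,0,-0.3],[0,0,0]],[[0,0,-0.3],[0,0,0]],[[0,0,-0.3],[0,0,0]]]'
python3 - <<'E'
from h import *
o=get_obs();print(np.round(o["q"],2),o["force"],o["width"])
B=np.array([.5861,-.0143,0]);Rb=Ro.from_euler('z',.025)
T=B+Rb.apply([-.017,.060,.19]);print(T);go(T,rot(1.222,0))
cv2.imwrite("pics/side8.png",cv2.resize(capture("side")[40:290,130:430],None,fx=2,fy=2))
for n,p,h,yw in(("panel",block(.02,.065,.12),0,1),):
    ms=masks(n);
    x,e=fit(p,{c:m["pixels"] for c,m in ms.items()},[.625,-.05,.009,.025]);print(x,e,Rb.inv().apply(x[:3]-B))
E
```

```text
clock: 23.63
tcp_pos: [0.5576, 0.2833, 0.054]
eef_rot: [2.571, 1.803, 0.001]
force: [-0.5, 0.3, 6.1]
width: 0.0553
finger_force: 30.0
clock: 24.05
tcp_pos: [0.5592, 0.2852, 0.1604]
eef_rot: [2.571, 1.803, 0.012]
force: [0.9, 1.1, -1.4]
width: 0.0554
finger_force: 30.0
clock: 24.38
tcp_pos: [0.5574, 0.2834, 0.1839]
eef_rot: [2.571, 1.803, 0.001]
force: [-0.3, -0.5, -2.8]
width: 0.0553
finger_force: 30.0
[ 0.1   0.5  -0.88  1.48  0.38  1.35 -1.15] [-0.2999959  -0.48112803 -2.78075881] 0.055275363228323326
[0.56760547 0.0452563  0.19      ]
shift [-2.2   0.91 -0.06] turn [ 0.001 -0.     0.001]
[ 0.62539787 -0.04674651  0.01097534  0.01948839] 0.05653318762779236 [ 0.03847451 -0.03341872  0.01097534]
```

View pics/side8.png

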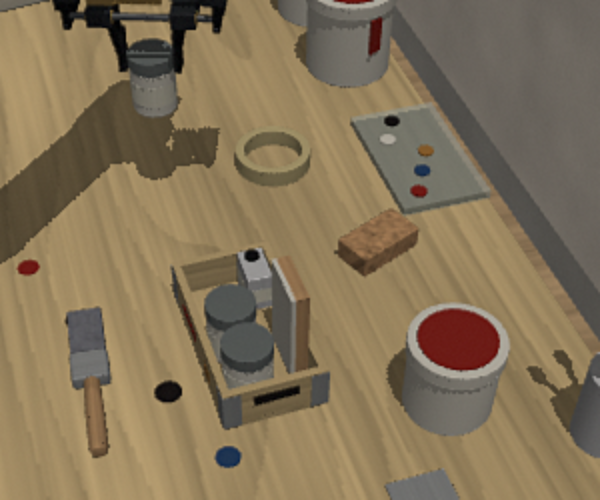

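The panel stands upright flat along the far wall (measured at box (38,-33) mm). The packed jars and tin are undisturbed, and the loose jar hangs upright in the gripper. I'll carry the jar over and measure the free place more closely.

```bash
python3 - <<'E'
from h import *
B=np.array([.5861,-.0143,0]);Rb=Ro.from_euler('z',.025)
ms=masks("field_box");x,e=fit(block(.116,.208,.054),{c:m["pixels"] for c,m in ms.items()},[.586,-.014,0,.025],True);print("box",x,e)
ms=masks("oil_tin");x,e=fit(block(.03,.05,.05),{c:m["pixels"] for c,m in ms.items()},[*(B+Rb.apply([.034,.070,.009])),.025]);print("tin",x,e,Rb.inv().apply(x[:3]-B))
for c in CP:
    for k in cut_out(c,"packed_jar_mid"):
        g=[]
        x,e=fit(cyl(.0275,.075),{c:k["pixels"]},[*(B+Rb.apply([-.017,-.004,.009])),0],False,False);print(c,k["score"],np.round(k["point"]),np.round(Rb.inv().apply(x[:3]-B),4),e)
E
python3 -m inch '[[[-0.3,0.1,0],[0,0,0]],[[-0.6,0.23,0],[0,0,0]],[[-0.9,0.37,-0.05],[0,0,0]],[[-1,0.41,-0.05],[0,0,0]]]'
python3 -m inch '[[[-0.4,0.16,0],[0,0,0]],[[-0.7,0.29,0],[0,0,0]],[[-0.9,0.37,0],[0,0,0]],[[-1,0.41,0],[0,0,0]],[[-1,0.41,0],[0,0,0]]]'
python3 - <<'E'
from h import *
o=get_obs();print(np.round(o["q"],2),o["force"],o["width"])
E
```

```text
box [ 0.58408922 -0.01341169  0.0172134   0.03099891] 0.5088708400726318
tin [ 0.61359079  0.05423689  0.01090592 -0.05274508] 0.1917298138141632 [0.02919544 0.06782828 0.01090592]
side 0.56 [240. 194.] [ 0.0221  0.1775 -0.1767] 0.3477310538291931
top 0.98 [278. 226.] [-0.0149 -0.0049 -0.0104] 0.035636723041534424
clock: 25.47
tcp_pos: [0.5634, 0.1695, 0.1891]
eef_rot: [2.574, 1.794, -0.001]
force: [1.3, -1.0, -1.9]
width: 0.0556
finger_force: 30.0
clock: 25.88
tcp_pos: [0.5667, 0.0642, 0.1887]
eef_rot: [2.575, 1.797, -0.001]
force: [0.3, 0.1, -1.4]
width: 0.0556
finger_force: 30.0
[ 0.51  0.35 -0.86  1.62  0.28  1.3  -0.75] [ 0.34193995  0.06690329 -1.37913735] 0.05559774613087331
```

Run:
```python
from h import *
go([.5668,.0455,.15],rot(1.222,0))
```

```text
shift [-0.17  0.06  0.39] turn [ 0.001  0.001 -0.002]
```

```bash
python3 -m inch '[[[-0.1,0.03,0],[0,0,0]],[[-0.17,0.06,0.1],[0,0,0]],[[-0.17,0.06,0.25],[0,0,0]],[[-0.17,0.06,0.39],[0,0,0]],[[-0.17,0.06,0.39],[0,0,0]],[[-0.17,0.06,0.39],[0,0,0]]]'
python3 - <<'E'
from h import *
o=get_obs();print(np.round(o["q"],2),o["force"],o["tcp_pos"])
go([.5668,.0455,.063],rot(1.222,0))
B=np.array([.5859,-.0143,0]);Rb=Ro.from_euler('z',.025)
t=np.arange(0,6.28,.4);T=o["tcp_pos"]
for c in CP:
    im=cv2.resize(capture(c),None,fx=4,fy=4)
    def dr(P,col):
        for p in proj(c,P)*4+2:cv2.circle(im,(int(p[0]),int(p[1])),2,col,-1)
    dr(np.c_[T[0]+.0275*np.cos(t),T[1]+.0275*np.sin(t),0*t+T[2]-.054],(0,0,255))
    dr(B+Rb.apply(np.array([[x,y,z] for x in(-.049,.049) for y in(-.095,.095) for z in(.009,.054)])),(0,255,0))
    dr(B+Rb.apply(np.array([[x,y,.059] for x in(.019,.049) for y in(.045,.095)])),(255,255,0))
    q=(proj(c,T[None]-[0,0,.06])[0]*4).astype(int)
    cv2.imwrite(f"pics/{c}9.png",im[max(q[1]-240,0):max(q[1]-240,0)+480,q[0]-200:q[0]+200])
cv2.imwrite("pics/both9.png",np.hstack([cv2.imread("pics/side9.png"),cv2.imread("pics/top9.png")]))
E
```

```text
clock: 26.38
tcp_pos: [0.5655, 0.05, 0.149]
eef_rot: [-2.571, -1.805, 0.002]
force: [0.4, -0.0, -0.8]
width: 0.0557
finger_force: 30.0
[ 0.52  0.38 -0.84  1.67  0.3   1.22 -0.73] [ 0.39837946 -0.01583167 -0.83106763] [0.56552763 0.0499751  0.14904713]
shift [-0.04  0.03  0.86] turn [-0.001  0.     0.002]
```

View pics/both9.png

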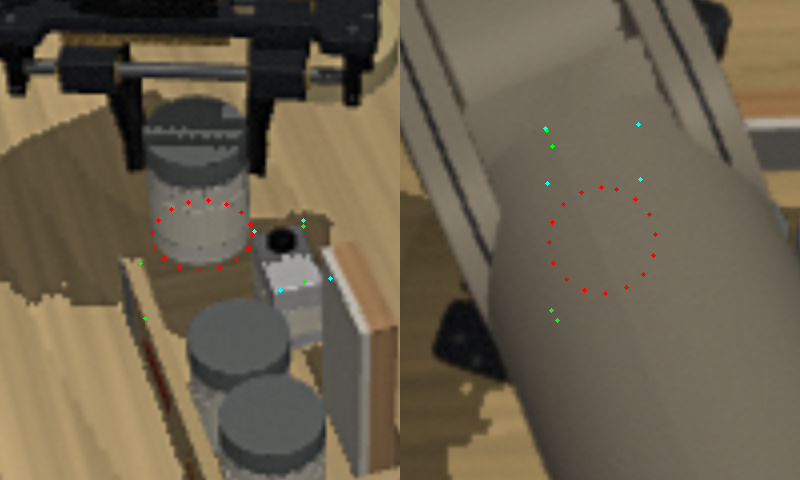

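The overlay agrees within about 1 px: red jar base under the jar, cyan on the tin top, green on the box's inner corner. I'll correct sideways and lower in stages.

```bash
python3 -m inch '[[[-0.04,0.03,0],[0,0,0]],[[-0.04,0.03,0.1],[0,0,0]],[[-0.04,0.03,0.25],[0,0,0]],[[-0.04,0.03,0.4],[0,0,0]],[[-0.04,0.03,0.5],[0,0,0]],[[-0.04,0.03,0.6],[0,0,0]],[[-0.04,0.03,0.6],[0,0,0]]]'
python3 - <<'E'
from h import *
o=get_obs();print(np.round(o["q"],2),o["force"],o["tcp_pos"])
go([.5668,.0455,.063],rot(1.222,0))
E
```

```text
clock: 27.07
tcp_pos: [0.5666, 0.0441, 0.0878]
eef_rot: [-2.572, -1.803, 0.003]
force: [0.1, -0.5, -1.7]
width: 0.0551
finger_force: 30.0
[ 0.5   0.45 -0.81  1.73  0.36  1.12 -0.77] [ 0.1461999  -0.52369551 -1.67601917] [0.56662664 0.04414207 0.08777805]
shift [ 0.01 -0.    0.25] turn [-0.001  0.001  0.001]
```

```bash
python3 -m inch '[[[0.01,0,0.08],[0,0,0]],[[0.01,0,0.15],[0,0,0]],[[0.01,0,0.2],[0,0,0]],[[0.01,0,0.2],[0,0,0]],[[0.01,0,0.2],[0,0,0]]]'
python3 -m inch '[[[0,0,0.02],[0,0,0]],[[0,0,0.035],[0,0,0]],[[0,0,0.035],[0,0,0]],[[0,0,0.035],[0,0,0]]]'
```

```text
clock: 27.48
tcp_pos: [0.5679, 0.0454, 0.0697]
eef_rot: [2.572, 1.803, -0.0]
force: [-0.1, 0.3, -1.7]
width: 0.0552
finger_force: 30.0
clock: 27.82
tcp_pos: [0.568, 0.0453, 0.0664]
eef_rot: [2.572, 1.803, 0.0]
force: [0.0, -0.5, -1.9]
width: 0.0555
finger_force: 30.0
```

```bash
python3 -m inch '[[[0,0,0.01],[0,0,0]],[[0,0,0.02],[0,0,0]],[[0,0,0.02],[0,0,0]],[[0,0,0.02],[0,0,0]]]'
python3 -m inch '[[[0,0,0.01],[0,0,0]],[[0,0,0.014],[0,0,0]],[[0,0,0.014],[0,0,0]],[[0,0,0.014],[0,0,0]]]'
```

```text
clock: 28.15
tcp_pos: [0.568, 0.0454, 0.0643]
eef_rot: [2.572, 1.803, -0.0]
force: [-0.2, 0.0, -1.9]
width: 0.0553
finger_force: 30.0
clock: 28.48
tcp_pos: [0.5681, 0.0454, 0.063]
eef_rot: [2.571, 1.803, 0.0]
force: [-0.2, -0.1, -0.6]
width: 0.0555
finger_force: 30.0
```

```bash
python3 -m inch '[[[0,0,0],[0,0,0]],[[0,0,0],[0,0,0]],[[0,0,0],[0,0,0]],[[0,0,0],[0,0,0]]]' 0.55
python3 -m inch '[[[0,0,-0.1],[0,0,0]],[[0,0,-0.25],[0,0,0]],[[0,0,-0.5],[0,0,0]],[[0,0,-0.8],[0,0,0]],[[0,0,-1],[0,0,0]],[[0,0,-1],[0,0,0]]]'
python3 -m inch '[[[-0.2,0.2,-0.5],[0,0,0]],[[-0.2,0.4,-1],[0,0,0]],[[-0.2,0.8,-1],[0,0,0]],[[-0.2,1,-1],[0,0,0]],[[-0.2,1,-1],[0,0,0]]]'
python3 - <<'E'
from h import *
o=get_obs();print(np.round(o["q"],2),o["force"],o["tcp_pos"])
im=np.hstack([capture("side")[100:300,150:350],capture("top")[130:330,180:380]])
cv2.imwrite("pics/end.png",cv2.resize(im,(800,400)))
E
```

```text
clock: 28.82
tcp_pos: [0.5681, 0.0453, 0.063]
eef_rot: [2.572, 1.803, 0.0]
force: [-0.1, 0.3, -0.2]
width: 0.0661
finger_force: 0.0
clock: 29.32
tcp_pos: [0.5702, 0.0462, 0.1682]
eef_rot: [2.568, 1.801, 0.009]
force: [0.7, 1.1, 0.7]
width: 0.0674
finger_force: 0.0
clock: 29.73
tcp_pos: [0.6592, -0.0115, 0.2635]
eef_rot: [2.575, 1.795, 0.003]
force: [0.6, -0.5, -0.7]
width: 0.0674
finger_force: 0.0
[ 0.48  0.5  -0.8   1.27  0.35  1.51 -0.62] [ 0.55478493 -0.49595828 -0.71016497] [ 0.6592201  -0.01147636  0.26347084]
```

View pics/end.png

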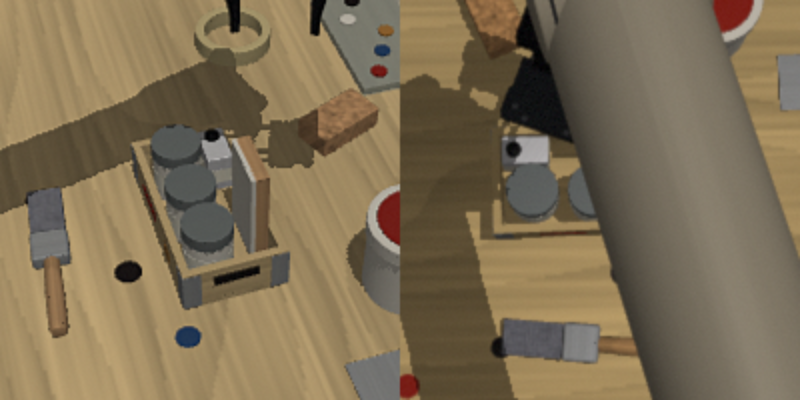

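The loose jar stands in the row end at (177,145), in front of the tin, and the panel is upright along the far wall at (250,195). Nothing is touching the robot, so I'll let it settle and hand in.

```bash
python3 -m inch '[[[0,0,0],[0,0,0]],[[0,0,0],[0,0,0]],[[0,0,0],[0,0,0]]]' >/dev/null; python3 -c "
from rig import *
print(get_obs()['force'],job_done())"
```

```text
the job is handed in; nothing more can be done
[0.00148549 0.10095199 0.02417749] None
```

The job is handed in at about 30 s: in the last picture the panel stands upright on its short edge along the far wall, and the loose jar stands upright in the row end in front of the tin. The panel took two grips, because the first tilt was out of the arm's reach at the box and I laid it flat on the bench to re-grip.

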